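Open the touch-latch toy cupboard on the shop counter

TASK

Open the taller of the two counter cupboards for the customer: press the steel mark on its door so that the push catch lets go and the door springs ajar, then push the door from its inner side with a fingertip until it stands wide open, about square to the cupboard's front. Only touch and push: do not grip the door. Leave the lower cupboard latched shut and do not disturb the loose toys.

Things in the scene. Friction and masses are not known exactly. Their poses are not given: they have to be found in the camera images.
- tall_case: The taller counter cupboard: a white box fixed to the counter, 180 mm wide, 150 mm deep (front to back, without the door) and 210 mm high. Origin: centre of its underside on the counter; x points straight out of its front (away from the robot, towards the customers), y along its front towards the door's free edge, z up. Its handle-free door lies over the whole front, which is 75 mm ahead of the origin.
- tall_door (a joint): Angle of the taller cupboard's door, rad: 0 latched shut, growing as it swings open (free edge away from the cupboard, upright hinge at the -y end of the front), stop at 1.75; pressed in it goes down to a stop at -0.04. Past the spring's reach it stays where it is left (light friction).
- tall_catch (a joint): The hidden push catch of the taller cupboard, m: 0 latched, 0.02 released. It releases when the press mark is pushed in about 3 mm (about 5 N; solid stop at 6 mm); the door then follows the finger out and is sprung ajar, to about 0.5 to 0.65 rad. It cannot be pulled open while latched.
- tall_press (a point): The press mark of the taller cupboard: the middle of a small steel plate, 30 mm wide, folded over the top edge of the door near its free edge; the point lies on the door's outer face, 25 mm in from the free edge and 28 mm below the cupboard's top. Moves with the door; its x axis points out of the door's outer face, y towards the free edge, z up.
- tall_hinge (a point): Point on the taller cupboard's upright hinge axis, level with the cupboard's top (210 mm above the counter): the -y end of its front, 90 mm from the middle of the front. Axes as the cupboard's.
- tall_inner (a point): Point on the inner face of the taller cupboard's door, straight behind the press mark (155 mm from the hinge axis, 28 mm below the top). The door is 16 mm thick, 180 mm wide (hinge to free edge) and 204 mm high, from 3 mm above the counter to 3 mm below the cupboard's top; its inner face passes through the hinge axis. Moves with the door, axes as the press mark's.
- low_case: The lower counter cupboard: a white box fixed to the counter, 220 mm wide, 150 mm deep (front to back, without the door) and 140 mm high. Origin: centre of its underside on the counter; x points straight out of its front (away from the robot, towards the customers), y along its front towards the door's free edge, z up. Its handle-free door lies over the whole front, which is 75 mm ahead of the origin.
- low_door (a joint): Angle of the lower cupboard's door, rad: 0 latched shut, growing as it swings open (free edge away from the cupboard, upright hinge at the -y end of the front), stop at 1.75; pressed in it goes down to a stop at -0.04. Past the spring's reach it stays where it is left (light friction).
- low_catch (a joint): The hidden push catch of the lower cupboard, m: 0 latched, 0.02 released. It releases when the press mark is pushed in about 3 mm (about 5 N; solid stop at 6 mm); the door then follows the finger out and is sprung ajar, to about 0.5 to 0.65 rad. It cannot be pulled open while latched.
- low_press (a point): The press mark of the lower cupboard: the middle of a small steel plate, 30 mm wide, folded over the top edge of the door near its free edge; the point lies on the door's outer face, 25 mm in from the free edge and 28 mm below the cupboard's top. Moves with the door; its x axis points out of the door's outer face, y towards the free edge, z up.
- car_mid (a point): Centre of a loose toy car, 96 x 46 x 42 mm, standing on the counter to one side. Bystander.
- carton_mid (a point): Centre of a loose toy carton, 60 x 90 x 100 mm high, standing on the counter to one side. Bystander.
- top_car_mid (a point): Centre of a loose toy car, 96 x 46 x 42 mm, standing on top of the lower cupboard. Bystander.

How it is judged:
By the outcome, as a careful person would: the job done as asked, in the order asked, and still so for the second after the job is handed in, with the robot touching nothing.
It also fails if it takes over 46 s, if anything falls off the work surface, if the arm or the gripper's body presses on something with over 40 N, if the wrist force passes 120 N, or if a joint passes its speed limit or range.

ROBOT

A 6-joint arm with a two-finger parallel gripper is mounted at the origin on the work surface. World frame = base frame: x ahead of the robot, y to its left, z up, the work surface at z = 0. Lengths are in mm, angles in rad, forces in N, time in s.
With the tool pointing down it reaches from about 425 to 1125 mm from the base axis. Payload 14.9 kg.
Tool frame: the origin (TCP) lies on the centre line of the jaws, within the pads' length; the fingertips stand 11 mm ahead of it and the grasp point (between the pads) lies 8 mm behind it; z points along the fingers, y is the line along which they close (so a half turn about z gives the same grasp; the last joint's range is limited). The gripper opens to 91 mm and grips with 3 to 60 N. Pads are 32 mm wide; open, the fingers measure 118 mm over their backs; the gripper's body (76 mm by 178 mm) begins 60 mm behind the grasp point.
Start: joints at [-1.337, 0.379, 1.734, -0, 1.028, -0.033], TCP at [184.547, -675.248, 224.932] pointing down, gripper open.
Joint ranges: [-2.77, 2.77], [-0.74, 2.19], [0, 2.66], [-1.06, 4.2], [0.31, 2.87], [-3.08, 3.08]. Speed limits (rad/s): [1.89, 1.89, 2.39, 3.14, 3.14, 3.14].

INTERFACE

Orientations are given as a 3x3 rotation matrix whose columns are the frame's x, y, z axes.
In Python, from plant import observe, snapshot, hand_in gives the robot as it stands.
- The arm moves only by the shell command python3 -m inch 'ROWS' [FORCE]. ROWS is JSON, a list that holds one entry, the list of rows, each a list of 7 numbers: the finger opening in mm, from 0 to 91.2, then the shift along the tool's x, y, z normalised to -1 to 1, where 1 is 0.5 m, then the turn, a rotation vector about the tool's x, y, z normalised to -1 to 1, where 1 is 180 degrees. A call has exactly 8 rows; each row shifts and turns the commanded pose from where the row before left it, along the tool's axes as they then stand; what a row does not reach is not made up. A row lasts 1/10 s, in which the tool goes at most 50 mm and 8.59 degrees, less where a joint would pass 70% of its speed; a pose out of reach is approached as far as the arm can. A call with a number of a shift or a turn outside -1 to 1 is refused whole. A call with a gripper value outside its range is refused whole. The fingers move at their own pace and stop on an object; FORCE is the grip in N (left out, the last holds). Time passes only in rows, so rows that do not move let the fingers close, or fill a call up. It gives the time, the measured TCP pose, the force, the opening and the grip force at its end, in the units of the state.
- observe(): the state, without advancing time (a new reading comes with each control period).
- snapshot(name): name is "scene" or "side" or "wrist"; returns a dict with "pixels" (384x512x3 uint8, red, green, blue), "fx", "fy", "cx", "cy" (pixels), "distortion" ([k1, k2, p1, p2, k3] as OpenCV has them; the pictures are not rectified), "rvec" (rotation vector, rad) and "tvec" (3), from world to camera coordinates, as OpenCV has them; the wrist camera has in their place "T_tool_cam" (4x4, takes a point from camera to tool coordinates, whose origin is the TCP and whose axes are the flange's). Camera axes: x right, y down, z forward; pixel columns grow to the right and rows downward; lengths in mm; the calibration is good to about 2 mm. A picture is of the moment at which its call begins: read the wrist's pose just before it. There is no depth.
- hand_in(): hands the job in; it is judged then, once.
The state is a dict: "time": time; "joints": joint angles; "qvel": joint speeds; "joint_efforts": joint torques, N m; "tcp_pos": TCP position; "orientation": TCP orientation; "force": force on the tool from outside, world axes, zero at the start; "ft_torque": the same for the moment, N m; "finger_gap": opening from 0.0 (shut) to 1.0 (fully open); "finger_force": force on a finger pad.
Only numpy, scipy, OpenCV 4.12 (cv2) and the standard library are available. Lean on these libraries where they do the work, as an engineer would, in place of code of your own. Each camera call takes 0.05 s, during which the arm holds its last target. There are 200 camera calls.

## Working session

There is one attempt and no reset: what is moved stays moved. The work goes in short steps, Python scripts to look and compute and a shell command to move; the robot and the scene stay as the last step left them, time stands still between calls to the robot, and variables do not carry over. Pictures are saved under pics/ and viewed, at most 10 in all, crops included, and the job is handed in when it is done.

```bash
mkdir -p pics; ls
cat > h.py <<'E'
import numpy as np, cv2, pickle
from plant import observe, snapshot
def shot(n,f):
    s=observe(); d=snapshot(n); d['st']=s
    cv2.imwrite(f'pics/{f}.png',d['pixels'][:,:,::-1]); pickle.dump(d,open(f'{f}.pkl','wb')); return d
def cam(d):
    K=np.array([[d['fx'],0,d['cx']],[0,d['fy'],d['cy']],[0,0,1.]]); D=np.array(d['distortion'],float)
    if 'rvec' in d: R=cv2.Rodrigues(np.array(d['rvec'],float))[0]; t=np.array(d['tvec'],float).ravel()
    else:
        T=np.eye(4);T[:3,:3]=d['st']['orientation'];T[:3,3]=d['st']['tcp_pos']
        M=np.linalg.inv(T@np.array(d['T_tool_cam'])); R,t=M[:3,:3],M[:3,3]
    return K,D,R,t
def ray(d,uv):
    K,D,R,t=cam(d); p=cv2.undistortPoints(np.array([[uv]],float),K,D)[0,0]
    return -R.T@t, R.T@np.array([p[0],p[1],1])
def onz(d,uv,z):
    c,v=ray(d,uv); return c+v*(z-c[2])/v[2]
def proj(d,P):
    K,D,R,t=cam(d); return cv2.projectPoints(np.array(P,float).reshape(-1,1,3),cv2.Rodrigues(R)[0],t,K,D)[0][:,0]
E
python3 - <<'E'
from h import *
for n in('scene','side'):
    d=shot(n,n+'0'); K,D,R,t=cam(d); print(n,-R.T@t,R[2])
s=observe();print(s['orientation'],s['time'])
a=cv2.imread('pics/scene0.png');b=cv2.imread('pics/side0.png')
E
```

```text
pics
scene [1238.74171115  333.1111259  1170.10772265] [-0.57891777 -0.24353671 -0.77816713]
side [1409.36675857  386.98472321 1541.44232806] [-0.54185373 -0.22222359 -0.81056228]
[[ 9.64626887e-01  2.63618902e-01 -2.09064350e-04]
 [ 2.63618982e-01 -9.64626447e-01  9.22140774e-04]
 [ 4.14247369e-05 -9.44635116e-04 -9.99999553e-01]] 0.1
```

View pics/scene0.png

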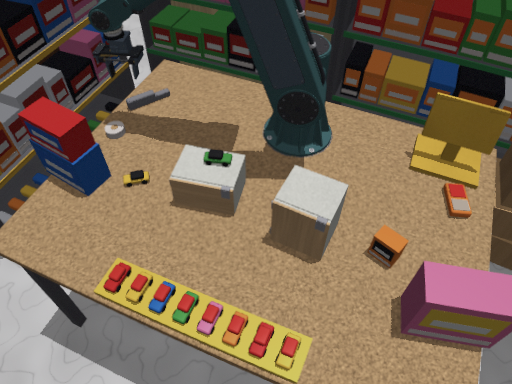

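View pics/side0.png

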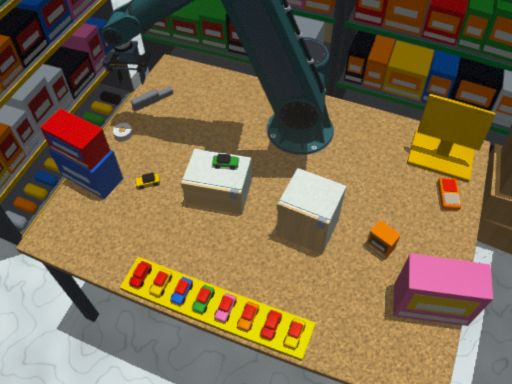

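The pictures show the tall cupboard around (308,212) in scene and (312,210) in side. The lower one, with a green car on top, is around (209,180). The orange carton sits at (388,246), and the fronts face the camera.

Run:
```python
import cv2,numpy as np
a=cv2.imread('pics/scene0.png')[160:265,260:360];b=cv2.imread('pics/side0.png')[160:265,260:360]
f=lambda i:cv2.resize(i,(400,420),interpolation=cv2.INTER_CUBIC)
cv2.imwrite('pics/c1.png',np.hstack([f(a),f(b)]))
```

```text
(no output)
```

View pics/c1.png

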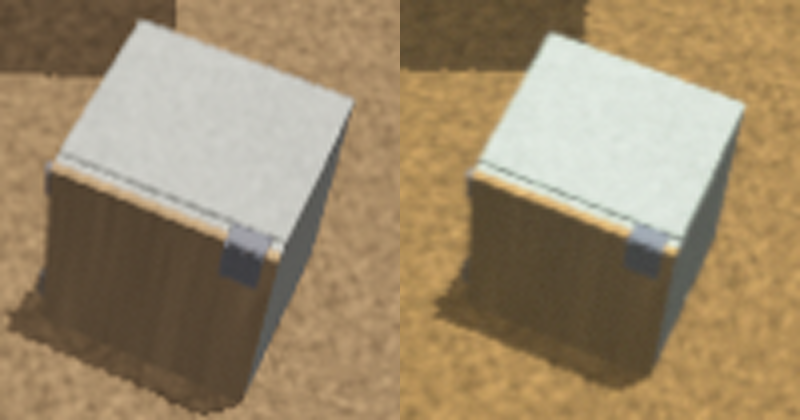

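Crop (4x, offset 260,160) gives the tall case's top corners. In scene they are (295,165), (348.5,185.3), (329,221) and (275.5,199). In side they are (298,168.3), (346,186.3), (328,220.5) and (280,200.5). The steel plate is at the right, +y, end.

```bash
cat > fit.py <<'E'
from h import *
from scipy.optimize import least_squares
L=lambda f:pickle.load(open(f+'.pkl','rb'))
def W(p,P):
    c,s=np.cos(p[2]),np.sin(p[2]); P=np.array(P,float); return np.c_[p[0]+c*P[:,0]-s*P[:,1],p[1]+s*P[:,0]+c*P[:,1],P[:,2]]
def fit(P,obs,p0): return least_squares(lambda p:np.concatenate([(proj(d,W(p,P))-uv).ravel() for d,uv in obs]),p0,x_scale=[100,100,1])
E
python3 - <<'E'
from fit import *
P=[[-75,-90,210],[-75,90,210],[75,90,210],[75,-90,210]]
S,B=L('scene0'),L('side0')
s=np.array([[295,165],[348.5,185.3],[329,221],[275.5,199]])-0.4; b=np.array([[298,168.3],[346,186.3],[328,220.5],[280,200.5]])-0.4
r=fit(P,[(S,s),(B,b)],[600,100,0]); p=r.x; print('tall',p,np.round(r.fun,1))
print('press',W(p,[[91,65,182],[75,-90,210],[75,90,0],[75,-90,0]]).round())
for n,uv,z in[('low tl',(186,148),140),('low tr',(245,160),140),('low fr',(236,187),140),('low fl',(174,180),140),('carton',(388,235),100),('car',(137,178),20),('topcar',(218,157),160),('tray r',(312,345),0),('tray l',(110,262),0),('tray r',(300,368),0)]: print(n,onz(S,uv,z).round())
E
```

```text
tall [ 4.53085363e+02  1.88116338e+02 -8.75458939e-02] [ 0.1 -0.  -0.2  0.4  1.3  0.  -1.4 -1.5 -0.4  0.3  0.   0.8  1.5  0.1
 -1.  -0.3]
press [[549. 245. 182.]
 [520.  92. 210.]
 [536. 271.   0.]
 [520.  92.   0.]]
low tl [ 385. -292.  140.]
low tr [355. -76. 140.]
low fr [477. -54. 140.]
low fl [ 532. -255.  140.]
carton [436. 448. 100.]
car [ 496. -456.   20.]
topcar [ 396. -158.  160.]
tray r [819. 337.   0.]
tray l [ 824. -351.    0.]
tray r [892. 327.   0.]
```

```bash
python3 -m inch '[[[0,0,0,-0.06,0,0,0],[0,0,0,-0.06,0,0,0],[0,0,0,-0.06,0,0,0],[0,0,0,-0.06,0,0,0],[0,0.05,-0.056,0,0,0,0],[0,0.05,-0.056,0,0,0,0],[0,0.05,-0.056,0,0,0,0],[0,0.05,-0.056,0,0,0,0]]]' 10
python3 -m inch '[[[0,0.05,-0.056,0,0,0,0],[0,0.05,-0.056,0,0,0,0],[0,0.05,-0.056,0,0,0,0],[0,0.05,-0.056,0,0,0,0],[0,0.05,-0.056,0,0,0,0],[0,0.05,-0.056,0,0,0,0],[0,0.05,-0.056,0,0,0,0],[0,0.05,-0.056,0,0,0,0]]]'
python3 -m inch '[[[0,0.05,-0.056,0,0,0,0.028],[0,0.05,-0.056,0,0,0,0.028],[0,0.05,-0.056,0,0,0,0.028],[0,0.05,-0.056,0,0,0,0.028],[0,0.05,-0.056,0,0,0,0],[0,0.05,-0.056,0,0,0,0],[0,0.05,-0.056,0,0,0,0],[0,0.05,-0.056,0,0,0,0]]]'
cat >> h.py <<'E'
def to(x,y,z,yaw=-0.0875):
    s=observe(); R=np.array(s['orientation']); d=R.T@(np.array([x,y,z])-s['tcp_pos'])
    c=np.cos(yaw);k=np.sin(yaw); Rt=np.array([[c,k,0],[k,-c,0],[0,0,-1.]])
    print('t',s['time'],'tcp',np.round(s['tcp_pos'],1),'F',np.round(s['force'],1)); print('shift/500',np.round(d/500,4),'turn/180',np.round(cv2.Rodrigues(R.T@Rt)[0].ravel()/np.pi,4))
E
python3 -c "
from h import *
to(640,240,320)"
```

```text
time: 0.9
tcp_pos: [251.8, -539.3, 344.6]
orientation: [[0.965, 0.263, -0.0], [0.263, -0.965, 0.0], [0.0, -0.0, -1.0]]
force: [0.8, -1.0, -0.3]
finger_gap: 0.331
finger_force: 0.0
time: 1.7
tcp_pos: [385.6, -270.5, 344.8]
orientation: [[0.965, 0.263, -0.0], [0.263, -0.965, 0.0], [-0.0, -0.0, -1.0]]
force: [0.9, 0.3, 0.3]
finger_gap: 0.005
finger_force: 0.0
time: 2.5
tcp_pos: [578.9, -43.7, 344.6]
orientation: [[0.996, -0.085, -0.0], [-0.085, -0.996, 0.0], [-0.0, 0.0, -1.0]]
force: [-0.0, -0.9, -0.4]
finger_gap: 0.007
finger_force: 0.0
t 2.5 tcp [578.9 -43.7 344.6] F [-0.  -0.9 -0.4]
shift/500 [ 0.0736 -0.5758  0.0493] turn/180 [0.     0.0001 0.0009]
```

```bash
python3 -m inch '[[[0,0.0092,-0.072,0,0,0,0],[0,0.0092,-0.072,0,0,0,0],[0,0.0092,-0.072,0,0,0,0],[0,0.0092,-0.072,0,0,0,0],[0,0.0092,-0.072,0,0,0,0],[0,0.0092,-0.072,0,0,0,0],[0,0.0092,-0.072,0,0,0,0],[0,0.0092,-0.072,0.02,0,0,0]]]'
python3 - <<'E'
from fit import *
to(640,245,320)
d=shot('wrist','w1');K,D,R,t=cam(d);print(-R.T@t,R[2])
p=[453.1,188.1,-.0875]
print(proj(d,W(p,[[75,90,210],[75,-90,210],[91,65,207],[91,90,207]])).round(1))
E
```

```text
time: 3.3
tcp_pos: [639.8, 240.4, 335.8]
orientation: [[0.996, -0.085, 0.002], [-0.085, -0.996, 0.0], [0.001, -0.001, -1.0]]
force: [0.1, -0.7, -0.1]
finger_gap: 0.005
finger_force: 0.0
t 3.3 tcp [639.8 240.4 335.8] F [ 0.1 -0.7 -0.1]
shift/500 [-0.0004 -0.0092  0.0316] turn/180 [-0.0002 -0.0005  0.0008]
[721.32849667 233.28815731 496.23477694] [-0.28809774  0.0255224  -0.95726083]
[[238.3 279.2]
 [399.4 278.5]
 [261.  265.1]
 [238.2 265.1]]
```

View pics/w1.png

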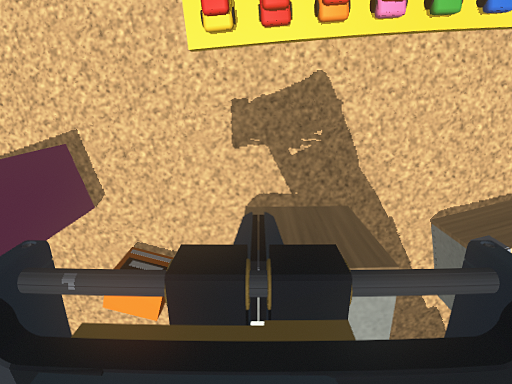

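The door's outer top edge shows at row ~267, against a predicted 265, and the hinge corner at (395,268). The fit holds to about 4 mm. Next I lower the closed fingers in front of the mark.

```bash
python3 -m inch '[[[0,-0.02,0,0.05,0,0,0],[0,-0.02,0,0.05,0,0,0],[0,-0.02,0,0.05,0,0,0],[0,-0.01,0,0.05,0,0,0],[0,0,0,0.05,0,0,0],[0,0,0,0.05,0,0,0],[0,0,0,0.01,0,0,0],[0,0,0,0,0,0,0]]]'
python3 -c "
from h import *
to(600,241,182)"
```

```text
time: 4.15
tcp_pos: [604.0, 241.5, 179.4]
orientation: [[0.996, -0.085, -0.002], [-0.085, -0.996, -0.001], [-0.001, 0.001, -1.0]]
force: [-0.4, -0.5, 0.2]
finger_gap: 0.005
finger_force: 0.0
t 4.15 tcp [604.  241.5 179.4] F [-0.4 -0.5  0.2]
shift/500 [-0.0079  0.0017 -0.0052] turn/180 [0.0002 0.0005 0.0008]
```

```bash
python3 -m inch '[[[0,-0.008,0,0,0,0,0],[0,-0.008,0,0,0,0,0],[0,-0.008,0,0,0,0,0],[0,-0.008,0,0,0,0,0],[0,-0.008,0,0,0,0,0],[0,-0.008,0,0,0,0,0],[0,-0.006,0,0,0,0,0],[0,0,0,0,0,0,0]]]' | egrep 'tcp|force'
python3 -m inch '[[[0,-0.002,0,0,0,0,0],[0,-0.002,0,0,0,0,0],[0,-0.002,0,0,0,0,0],[0,-0.002,0,0,0,0,0],[0,-0.002,0,0,0,0,0],[0,0,0,0,0,0,0],[0,0,0,0,0,0,0],[0,0,0,0,0,0,0]]]' | egrep 'tcp|force'
```

```text
tcp_pos: [577.1, 244.0, 179.9]
force: [-0.8, 0.2, 0.3]
finger_force: 0.0
tcp_pos: [572.6, 244.4, 179.9]
force: [0.1, 0.2, -0.8]
finger_force: 0.0
```

```bash
for i in 1 2; do python3 -m inch '[[[0,-0.002,0,0,0,0,0],[0,-0.002,0,0,0,0,0],[0,-0.002,0,0,0,0,0],[0,-0.002,0,0,0,0,0],[0,0,0,0,0,0,0],[0,0,0,0,0,0,0],[0,0,0,0,0,0,0],[0,0,0,0,0,0,0]]]' | egrep 'tcp|^force'; done
```

```text
tcp_pos: [568.6, 244.7, 180.0]
force: [-0.6, 0.0, -0.3]
tcp_pos: [564.6, 245.1, 179.9]
force: [0.3, 0.1, 0.1]
```

```bash
python3 -m inch '[[[0,-0.002,0,0,0,0,0],[0,-0.002,0,0,0,0,0],[0,-0.002,0,0,0,0,0],[0,-0.002,0,0,0,0,0],[0,0,0,0,0,0,0],[0,0,0,0,0,0,0],[0,0,0,0,0,0,0],[0,0,0,0,0,0,0]]]' | egrep 'tcp|^force'
```

```text
tcp_pos: [561.0, 245.6, 180.0]
force: [5.1, 0.5, -3.6]
```

```bash
python3 -m inch '[[[0,-0.002,0,0,0,0,0],[0,-0.002,0,0,0,0,0],[0,0,0,0,0,0,0],[0,0,0,0,0,0,0],[0,0,0,0,0,0,0],[0,0,0,0,0,0,0],[0,0,0,0,0,0,0],[0,0,0,0,0,0,0]]]' | egrep 'tcp|^force'
```

```text
tcp_pos: [559.0, 245.8, 180.1]
force: [5.6, 1.8, -3.2]
```

```bash
python3 -m inch '[[[0,-0.002,0,0,0,0,0],[0,-0.001,0,0,0,0,0],[0,0,0,0,0,0,0],[0,0,0,0,0,0,0],[0,0,0,0,0,0,0],[0,0,0,0,0,0,0],[0,0,0,0,0,0,0],[0,0,0,0,0,0,0]]]' | egrep 'tcp|^force'
```

```text
tcp_pos: [557.6, 246.0, 180.1]
force: [6.4, 2.2, -3.5]
```

```bash
python3 -m inch '[[[0,0.01,0,0,0,0,0],[0,0.02,0,0,0,0,0],[0,0.04,0,0,0,0,0],[0,0.05,0,0,0,0,0],[0,0.05,0,0,0,0,0],[0,0.06,0,0,0,0,0],[0,0.06,0,0,0,0,0],[0,0,0,0,0,0,0]]]' | egrep 'time|tcp|^force'
python3 - <<'E'
import h,cv2
h.shot('scene','s2')
cv2.imwrite('pics/c2.png',cv2.resize(cv2.imread('pics/s2.png')[140:290,240:400],None,fx=4,fy=4,interpolation=2))
E
```

```text
time: 10.55
tcp_pos: [704.7, 232.7, 179.7]
force: [-1.2, -0.2, -0.7]
```

View pics/c2.png

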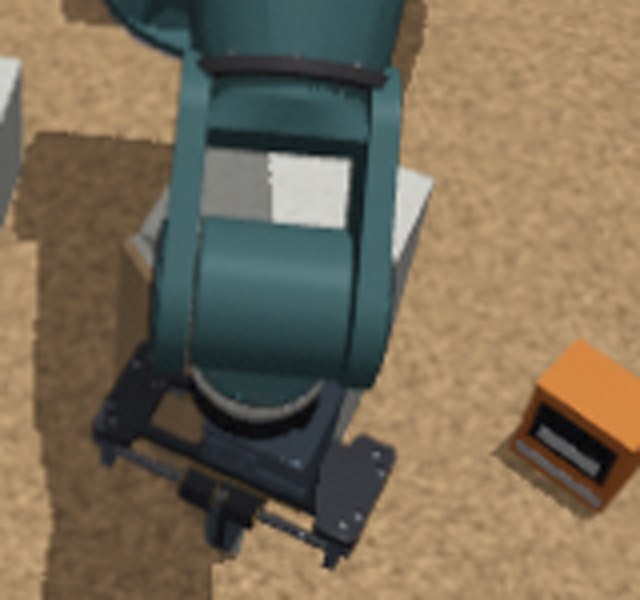

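The arm hides the door in this view. I move up and to the +y side, then look again.

```bash
python3 -m inch '[[[0,0,0,-0.07,0,0,0],[0,0,0,-0.07,0,0,0],[0,0,0,-0.07,0,0,0],[0,0,-0.06,-0.01,0,0,0],[0,0,-0.07,0,0,0,0],[0,0,-0.07,0,0,0,0],[0,0,-0.07,0,0,0,0],[0,0,-0.05,0,0,0,0]]]' | egrep 'time|tcp|^force'
python3 - <<'E'
import h,cv2
h.shot('scene','s3')
cv2.imwrite('pics/c3.png',cv2.resize(cv2.imread('pics/s3.png')[140:290,240:400],None,fx=4,fy=4,interpolation=2))
E
```

```text
time: 11.4
tcp_pos: [714.2, 394.8, 289.6]
force: [0.5, -1.0, -0.4]
```

View pics/c3.png

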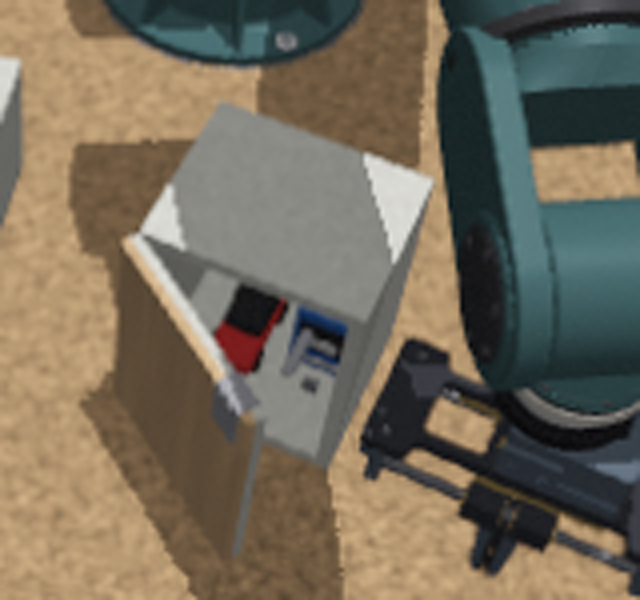

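The door has sprung ajar. Its inner free top corner is at crop (262,412), which is (305.5,243) in scene.

Run:
```python
from fit import *
q=onz(L('s3'),(305.3,242.8),207)
p=[453.1,188.1,-.0875]; h=W(p,[[75,-90,0]])[0]
v=q-h; c,s=np.cos(p[2]),np.sin(p[2]); vx,vy=c*v[0]+s*v[1],-s*v[0]+c*v[1]
print(q,h,vx,vy,np.hypot(vx,vy),np.arctan2(vx,vy))
for cx,cy in[(40,158),(40,240)]:
    t=W(p,[[75+cx,-90+cy,182]])[0]; print(t); to(*t)
# arc: finger centre 17 behind inner face
for th in(.6,.9,1.2,1.4,1.5,1.57):
    r=150; print(th,W(p,[[75+r*np.sin(th)-17*np.cos(th),-90+r*np.cos(th)+17*np.sin(th),182]]).round(1))
```

```text
[631.99693785 229.91411112 207.        ] [519.94811874  91.89018231   0.        ] 99.55846703195657 147.28765878569013 177.7794779729175 0.5943991029371645
[573.60245689 245.7901888  182.        ]
t 11.45 tcp [714.  397.6 289.4] F [-2.7  1.5 -0.3]
shift/500 [-0.2546  0.3258  0.2149] turn/180 [-0.0002  0.0003  0.0015]
[580.7683048  327.47648277 182.        ]
t 11.45 tcp [714.  397.6 289.4] F [-2.7  1.5 -0.3]
shift/500 [-0.2538  0.1618  0.215 ] turn/180 [-0.0002  0.0003  0.0015]
0.6 [[602.  218.6 182. ]]
0.9 [[635.8 188.7 182. ]]
1.2 [[659.2 150.1 182. ]]
1.4 [[668.  121.3 182. ]]
1.5 [[670.2 106.4 182. ]]
1.57 [[670.9  95.8 182. ]]
```

```bash
python3 -m inch '[[[0,-0.05,0.03,0,0,0,0],[0,-0.08,0.05,0,0,0,0],[0,-0.08,0.05,0.03,0,0,0],[0,-0.03,0.03,0.06,0,0,0],[0,0,0,0.06,0,0,0],[0,0,0,0.04,0,0,0],[0,0,0,0.025,0,0,0],[0,0,0,0,0,0,0]]]' | egrep 'time|tcp|^force'
python3 -m inch '[[[0,0,0.02,0,0,0,0],[0,0,0.04,0,0,0,0],[0,0,0.04,0,0,0,0],[0,0,0.03,0,0,0,0],[0,0,0.02,0,0,0,0],[0,0,0,0,0,0,0],[0,0,0,0,0,0,0],[0,0,0,0,0,0,0]]]' | egrep 'time|tcp|^force'
python3 -c "
from h import *
to(602,218.6,182)"
```

```text
time: 12.25
tcp_pos: [587.7, 322.8, 180.8]
force: [-0.5, 0.1, -0.3]
time: 13.05
tcp_pos: [582.5, 249.0, 182.5]
force: [0.3, 0.2, -0.8]
t 13.05 tcp [582.5 249.  182.5] F [ 0.3  0.2 -0.8]
shift/500 [0.044  0.0572 0.001 ] turn/180 [-0.0001 -0.      0.0008]
```

```bash
python3 -m inch '[[[0,0.011,0.0143,0,0,0,0],[0,0.011,0.0143,0,0,0,0],[0,0.011,0.0143,0,0,0,0],[0,0.011,0.0143,0,0,0,0],[0,0.018,0.0135,0,0,0,0],[0,0.018,0.0135,0,0,0,0],[0,0.018,0.0135,0,0,0,0],[0,0.018,0.0135,0,0,0,0]]]' | egrep 'time|tcp|^force'
python3 -m inch '[[[0,0.0088,0.012,0,0,0,0],[0,0.0088,0.012,0,0,0,0],[0,0.0088,0.012,0,0,0,0],[0,0.0088,0.012,0,0,0,0],[0,0.0088,0.012,0,0,0,0],[0,0.0088,0.012,0,0,0,0],[0,0,0,0,0,0,0],[0,0,0,0,0,0,0]]]' | egrep 'time|tcp|^force'
```

```text
time: 13.85
tcp_pos: [636.3, 187.5, 182.4]
force: [-0.6, 0.9, 0.2]
time: 14.65
tcp_pos: [658.7, 150.0, 182.4]
force: [-0.1, 0.5, -0.3]
```

```bash
python3 -m inch '[[[0,0.005,0.014,0,0,0,0],[0,0.005,0.014,0,0,0,0],[0,0.005,0.014,0,0,0,0],[0,0.005,0.014,0,0,0,0],[0,0.005,0.014,0,0,0,0],[0,0.005,0.014,0,0,0,0],[0,0,0.006,0,0,0,0],[0,0,0,0,0,0,0]]]' | egrep 'time|tcp|^force'
python3 - <<'E'
import h,cv2
h.shot('scene','s4')
cv2.imwrite('pics/c4.png',cv2.resize(cv2.imread('pics/s4.png')[140:290,240:400],None,fx=4,fy=4,interpolation=2))
E
```

```text
time: 15.45
tcp_pos: [669.8, 103.5, 182.4]
force: [-0.4, -0.3, 0.0]
```

View pics/c4.png

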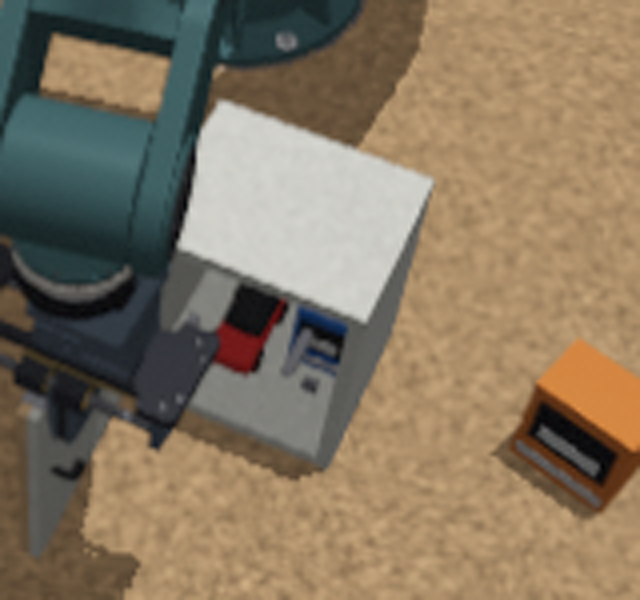

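The door has followed. Its free edge's inner top corner is at about crop (42,405), and its bottom corner at about (38,555).

Run:
```python
from fit import *
p=[453.1,188.1,-.0875]; h=W(p,[[75,-90,0]])[0];c,s=np.cos(p[2]),np.sin(p[2])
for uv,z in[((250.3,241),207),((249.5,278.7),3)]:
    v=onz(L('s4'),uv,z)-h; vx,vy=c*v[0]+s*v[1],-s*v[0]+c*v[1]; print(vx,vy,np.arctan2(vx,vy))
for th in(1.4,1.5,1.57): print(th,proj(L('s4'),W(p,[[75+180*np.sin(th),-90+180*np.cos(th),z] for z in(207,3)])).ravel())
```

```text
166.21671126192305 11.193534666263051 1.5035548365880977
177.47874513200796 13.626983792568103 1.494165743981801
1.4 [254.58779691 246.94074668 254.2826825  281.00814132]
1.5 [248.46444452 244.87363288 248.93280024 279.1032309 ]
1.57 [244.36529099 243.12912451 245.34769776 277.49324667]
```

About 1.49 rad now. I give one more nudge of about 10 mm, then back the finger away.

```bash
python3 -m inch '[[[0,0,0.007,0,0,0,0],[0,0,0.007,0,0,0,0],[0,0,0.006,0,0,0,0],[0,0,0,0,0,0,0],[0,0,0,0,0,0,0],[0,0,-0.01,0,0,0,0],[0,0,-0.03,0,0,0,0],[0,0,-0.05,0,0,0,0]]]' | egrep 'time|tcp|^force'
python3 -m inch '[[[0,0,-0.06,0,0,0,0],[0,0,-0.07,0,0,0,0],[0,0,-0.07,-0.02,0,0,0],[0,0,-0.07,-0.06,0,0,0],[0,0,-0.07,-0.06,0,0,0],[0,0,-0.07,-0.06,0,0,0],[0,0,0,0,0,0,0],[0,0,0,0,0,0,0]]]' | egrep 'time|tcp|^force'
python3 - <<'E'
import h
h.shot('scene','s5')
E
```

```text
time: 16.3
tcp_pos: [672.9, 139.5, 182.5]
force: [0.9, -0.3, -0.3]
time: 17.1
tcp_pos: [689.8, 344.7, 282.6]
force: [-0.5, -0.4, -0.3]
```

View pics/s5.png

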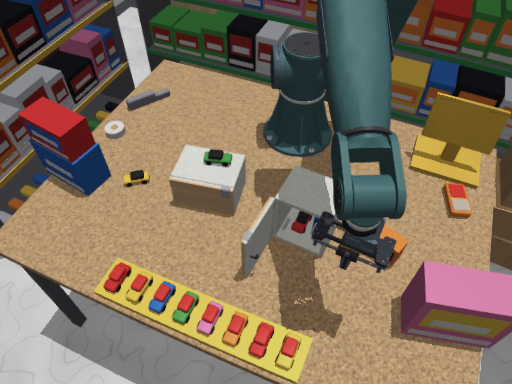

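The door stands square: its free edge runs from (244,241) to (245,274), which matches about 1.57 rad. The low cupboard is shut, the toys are unmoved and the arm is clear.

```bash
python3 -c "
from plant import hand_in
print(hand_in())"
```

```text
the job is handed in; nothing more can be done
None
```

The taller cupboard's door was released with a press on its steel mark and pushed open to about 1.57 rad, square to the front. The lower cupboard stayed shut, the toys are where they were, and the job was handed in at about 17 s with the arm clear.

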